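# Reset a drying cabinet's door stay to its middle hole

## Robot

A 7-joint arm with a two-finger parallel gripper is mounted at the origin on a cart in front of the work surface, level with it; the furniture and walls round the work are solid. World frame = base frame: x ahead of the robot, y to its left, z up, the work surface at z = 0. Lengths are in mm, angles in rad, forces in N, time in s.
With the tool pointing down it reaches from about 400 to 900 mm from the base axis. Payload 5.6 kg.
Tool frame: the origin (TCP) lies at the very end of the fingers, on their centre line; the grasp point (between the pads) lies 19 mm behind it; z points along the fingers, y is the line along which they close (so a half turn about z gives the same grasp; the last joint's range is limited). The gripper opens to 92 mm and grips with 3 to 60 N. Pads are 20 mm wide; open, the fingers measure 128 mm over their backs; the gripper's body (75 mm by 189 mm) begins 69 mm behind the grasp point.
Start: joints at [1.288, 0.468, -0.012, 1.603, 0.006, 1.071, -0.056], TCP at [154.337, -631.418, 214.592] pointing down, gripper open.
Joint ranges: [-2.53, 2.53], [-0.31, 2.02], [-1.57, 1.55], [0.28, 2.44], [-1.29, 4.43], [0.15, 1.84], [-2.92, 2.92]. Speed limits (rad/s): [2.57, 2.57, 3.14, 3.14, 3.14, 3.14, 3.14].

## Interface

Orientations are given as a unit quaternion [x, y, z, w].
In Python, from plant import robot gives the robot as it stands.
- The arm moves only by the tool send_rows, never from a script. Its argument "moves" is a list of rows, each an object of numbers: "x", "y", "z": the shift along the world's x, y, z in units of 30 mm (1.0 is 30 mm); "rx", "ry", "rz": the turn, a rotation vector about the world's x, y, z in units of 6 degrees (1.0 is 6 degrees); "hand": the finger opening in mm, from 0 to 91.9. A call has 1 to 10 rows; each row shifts and turns the commanded pose from where the row before left it; what a row does not reach is not made up. A row lasts 1/12 s, in which the tool goes at most 41.7 mm and 7.16 degrees, less where a joint would pass 70% of its speed; a pose out of reach is approached as far as the arm can. A call is refused whole if a number of a shift passes 1 or a number of a turn 1, either way. A call with a gripper value outside its range is refused whole. The fingers move at their own pace and stop on an object; "force" is the grip in N (left out, the last holds). Time passes only in rows, so rows that do not move let the fingers close. It gives the time, the measured TCP pose, the force, the opening and the grip force at its end, in the units of the state.
- robot.read_state(): the state, without advancing time (a new reading comes with each control period).
- robot.get_image(name): name is "side" or "top"; returns a dict with "frame" (480x640x3 uint8, blue, green, red), "K" (3x3 intrinsics, pixels), "camera_from_world" (4x4, takes a point from world to camera coordinates). Camera axes: x right, y down, z forward; pixel columns grow to the right and rows downward; lengths in mm; the calibration is good to about 2 mm. A picture is of the moment at which its call begins. There is no depth.
- robot.job_done(): hands the job in; it is judged then, once.
Trained networks look in a picture, given as the dict that the camera call returned (one of the last four; its "shot" number tells which), for a name from the list of things; names that differ only in an ending like _2 or _b are one class to them, and where a whole thing is asked for, a point or a joint stands for the part that bears it (a point fixed in the world has none). Each returns a list of dicts, best first, with "confidence" (0 to 1); they miss things now and then, are a little off and sometimes report something else, mostly with a low value. They report only what shows in the picture. A call takes as long as a camera call.
- robot.look_for(picture, label): "point" ([column, row] as shares, 0 to 1, of the picture: columns of its width, rows of its height, amid what is visible of it).
The state is a dict: "clock": time; "joint_positions": joint angles; "joint_vel": joint speeds; "joint_torque": joint torques, N m; "ee_pos": TCP position; "tcp_rot": TCP orientation; "contact_force": force on the tool from outside, world axes, zero at the start; "wrist_torque": the same for the moment, N m; "opening": finger opening in mm; "gripper_force": force on a finger pad.
Only numpy, scipy, OpenCV 4.12 (cv2) and the standard library are available. Lean on these libraries where they do the work, as an engineer would, in place of code of your own. Each camera call takes 0.05 s, during which the arm holds its last target. There are 200 camera calls.

## Task

The glassware drying cabinet must be aired: its glass door is nearly shut, with the long slot of its stay over the pin on the roof. Lift the stay off the pin by its knob, swing the door open with it, and lower the middle of the three round holes over the pin until the bar lies fully down on the pin's block; then let go. Feel for the pin gently, without forcing the bar down onto it or letting it slam, and leave the things on and around the cabinet where they stand.

Things in the scene. Friction and masses are not known exactly. Their poses are not given: they have to be found in the camera images.
- cabinet: White steel bench-top drying cabinet, fixed; 200 deep (x), 360 wide (y), roof 210 above the bench. Origin: middle of its underside; at yaw 0 its door faces -x, to the robot. The door's upright hinge axis is at x -110, y +170 in this frame.
- door (a joint): Opening angle of the glass door, rad: 0 shut, grows as its free (right, -y) edge comes forward, to 1.1. The door is 340 wide, its top 205 above the bench; its stiff hinge (0.12 N m) keeps it where it is left. Pushing or pulling the stay along its length moves it. It reads 0.39 to 0.53 with the middle hole on the pin.
- stay: Flat steel bar 22 wide, 5 thick, 160 g. Origin: its pivot on the door's top, 160 from the door's hinge axis, mid-thickness, 224.5 above the bench; it swivels and hinges up freely there and falls if let go. x runs along it from pivot to knob, z up. At x: slot 30 x 13 centred at 95, round holes of 10 diameter at 125, 150, 175, tail 12 wide from 201, ball knob at 215.
- stay_knob (a point): Where to grasp: centre of the steel ball knob, 20 diameter, on a thin stem on the stay's tail; 24 above the bar's mid-plane and 215 along it from the pivot (about 248 above the bench at rest). Lifting it 30 takes the slot off the pin. Axes as the stay's.
- middle_hole (a point): Centre of the middle round hole at the bar's underside, 150 along the bar, 65 back from the knob; axes as the stay's. The pin it goes over is 8 in diameter and stands 10 above its block's top, flat with a 0.5 chamfer; a seated bar lies level on the block's top (this point then 222 above the bench).
- pin_mount (a point): Middle of the pin plate's mounting on the roof, at the block's top (222 above the bench), x -57, y -58 in the cabinet's frame; axes as the cabinet's. The plate lies along (0.707, -0.707) in x, y and is clamped through slots: the pin is up to 10 mm either way along that line from this point, to be found by feel or sight.
- timer: Small white square timer on the roof, 62 x 62 x 18; origin at the middle of its underside. Leave it.
- vial: Glass vial with cap on the roof, 24 diameter, 54 high; origin at its underside. Leave it.
- bottle: Brown reagent bottle on the bench to the right, 68 diameter, 147 high; origin at its underside. Leave it.
- beaker: Small glass beaker on the bench to the left, 62 diameter, 66 high; origin at its underside. Leave it.

How it is judged (in metres and radians):
On the way:
1. the stay has been lifted off the pin by its knob, the knob at least 27 mm above where it lay (z of stay_knob in the frame of pin_mount above 0.0535 m), for 0.2 s.
At the end, for the whole second after the job is handed in: The pin stands in the middle round hole (hole within 12.5 mm of the plate's mounting point, which covers every setting of the pin) and the bar lies down on the block (underside at the hole within 2 mm above and 3 mm below the block's top); the stay is at rest and released (horizontal distance between middle_hole and pin_mount below 0.0125 m and z of middle_hole in the frame of pin_mount between -0.003 and 0.002 m and linear speed of stay below 0.01 m/s and angular speed of stay below 0.05 rad/s); the robot touches nothing.
It fails at once if the stay is pressed, jammed or dropped on the pin or its block with more than 25 N (contact force between stay and cabinet above 25 N).
It fails at once if the timer is moved by more than 20 mm (distance of timer from where it was at the start of the episode above 0.02 m).
It fails at once if the vial is moved by more than 20 mm (distance of vial from where it was at the start of the episode above 0.02 m).
It fails at once if the bottle is moved by more than 20 mm (distance of bottle from where it was at the start of the episode above 0.02 m).
It fails at once if the beaker is moved by more than 20 mm (distance of beaker from where it was at the start of the episode above 0.02 m).
It also fails if it takes over 72 s, if anything falls off the work surface, if the arm or the gripper's body presses on something with over 40 N, if the wrist force passes 120 N, or if a joint passes its speed limit or range.

## Working session

There is one attempt and no reset: what is moved stays moved. The work goes in short steps, Python scripts to look and compute and a tool call to move; the robot and the scene stay as the last step left them, time stands still between calls to the robot, and variables do not carry over. Pictures are saved under pics/ and viewed, at most 10 in all, crops included, and the job is handed in when it is done.

Besides the shell and the picture viewer there is one more tool, called after ">>>" as name(argument=value, ...) on one line, values as JSON. send_rows: Moves the arm, as the interface text tells. Its arguments: {"type":"object","properties":{"moves":{"type":"array","items":{"type":"object","properties":{"x":{"type":"number"},"y":{"type":"number"},"z":{"type":"number"},"rx":{"type":"number"},"ry":{"type":"number"},"rz":{"type":"number"},"hand":{"type":"number"}}}},"force":{"type":"number"}},"required":["moves"]}

```bash
mkdir -p pics
cat > h.py <<'E'
import numpy as np, cv2
from plant import robot
def ray(im,px):
    T=im["camera_from_world"];R=T[:3,:3];t=T[:3,3]
    d=R.T@np.linalg.inv(im["K"])@np.array([px[0],px[1],1.]);return -R.T@t,d/np.linalg.norm(d)
def proj(im,p):
    T=np.array(im["camera_from_world"]);q=im["K"]@(T[:3,:3]@np.array(p)+T[:3,3]);return q[:2]/q[2]
def atz(im,px,z):
    c,d=ray(im,px);return c+d*(z-c[2])/d[2]
def tri(obs):
    A=np.zeros((3,3));b=np.zeros(3)
    for im,px in obs:
        c,d=ray(im,px);M=np.eye(3)-np.outer(d,d);A+=M;b+=M@c
    return np.linalg.solve(A,b)
E
python3 - <<'E'
from h import *
np.set_printoptions(precision=1,suppress=True)
ims={n:robot.get_image(n) for n in("side","top")}
for n,im in ims.items():
    im["K"]=np.array(im["K"]);im["camera_from_world"]=np.array(im["camera_from_world"])
    cv2.imwrite(f"pics/{n}0.png",im["frame"]); print(n,ray(im,(320,240)))
for l in["cabinet","door","stay","stay_knob","middle_hole","pin_mount","timer","vial","bottle","beaker"]:
    o=[]
    for n,im in ims.items():
        r=robot.look_for(im,l)
        for q in r[:2]:print(l,n,round(q["confidence"],2),np.array(q["point"])*[640,480])
        if r:o.append((im,np.array(r[0]["point"])*[640,480]))
    if len(o)==2:
        p=tri(o);print("   ",p,[proj(i,p)-x for i,x in o])
s=robot.read_state();print(s)
E
```

```text
side (array([132.3, 969.8, 995.5]), array([ 0.3, -0.8, -0.6]))
top (array([ 271.1,  -64.7, 1457.6]), array([ 0.2, -0. , -1. ]))
cabinet side 0.97 [283.9 262.7]
cabinet side 0.43 [262.4 234.6]
cabinet top 0.64 [318.3 207.2]
    [619.7 -91.5  71. ] [array([1.7, 0.5]), array([-0.4, -1.7])]
door side 0.76 [329.4 251.1]
door side 0.18 [283.2 264.2]
door top 0.74 [334.  249.4]
door top 0.18 [320.  205.3]
    [ 500.4 -132.8  115.4] [array([3.2, 0.7]), array([-0.7, -3.3])]
stay side 0.74 [310.6 203.1]
stay top 0.81 [354.6 205.9]
    [ 582.9 -178.2  221.8] [array([0., 0.]), array([-0., -0.])]
stay_knob side 0.89 [310.7 205.7]
stay_knob top 0.66 [348.4 209.5]
    [ 574.5 -162.6  224.4] [array([0.6, 0.2]), array([-0.1, -0.7])]
middle_hole side 0.6 [308.2 205.1]
middle_hole top 0.77 [345.7 207.8]
    [ 578.1 -155.5  229.2] [array([0.9, 0.2]), array([-0.2, -0.9])]
pin_mount side 0.68 [285.2 264. ]
pin_mount top 0.66 [318.7 203.2]
    [625.1 -94.3  65.3] [array([-1. , -0.3]), array([0.2, 1. ])]
timer side 0.92 [262.3 238. ]
timer top 0.67 [289.4 181.3]
    [648.3 -16.7 197.2] [array([-0.2, -0.1]), array([0.1, 0.2])]
vial side 0.51 [246.3 245.2]
bottle side 0.75 [353.9 196.9]
bottle top 0.9 [455.1 230. ]
    [ 551.3 -461.5   89.9] [array([-1.3, -0.3]), array([0.3, 1.5])]
beaker side 0.84 [295.  411.3]
beaker side 0.35 [352.6 195.4]
beaker top 0.81 [164.8 278.6]
    [415.4 319.5  41.7] [array([0.6, 0.1]), array([-0.1, -0.4])]
{'clock': 1.1, 'joint_positions': array([ 1.3,  0.5, -0. ,  1.6,  0. ,  1.1, -0.1]), 'joint_vel': array([ 0.,  0.,  0.,  0.,  0., -0.,  0.]), 'joint_torque': array([  0. , -52. ,  -0. , -24.4,  -0.1,   0. ,  -0. ]), 'ee_pos': array([ 154.3, -631.4,  214.6]), 'tcp_rot': array([ 1. ,  0.1, -0. ,  0. ]), 'contact_force': array([ 0.5, -0.2, -0.1]), 'wrist_torque': array([-0.,  0., -0.]), 'gripper_force': 0.0, 'opening': 91.94173311958943}
```

View pics/top0.png

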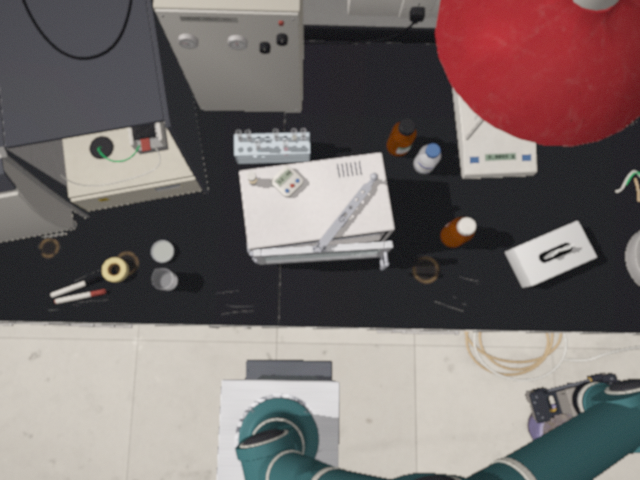

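View pics/side0.png

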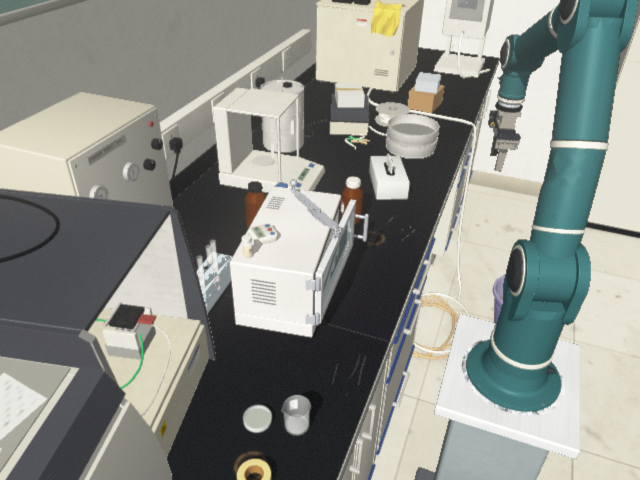

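The top view shows the stay running from its pivot, about (322,247), to the knob, about (376,181). The timer is at (289,181), with the vial lying or standing to its left at (262,182). I'll enlarge both views to get accurate pixels.

Run:
```python
import cv2,numpy as np
a=cv2.imread("pics/top0.png")[140:280,225:405];b=cv2.imread("pics/side0.png")[165:305,225:385]
cv2.imwrite("pics/t1.png",cv2.resize(a,(771,600),interpolation=cv2.INTER_CUBIC))
cv2.imwrite("pics/s1.png",cv2.resize(b,(686,600),interpolation=cv2.INTER_CUBIC))
```

```text
(no output)
```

View pics/t1.png

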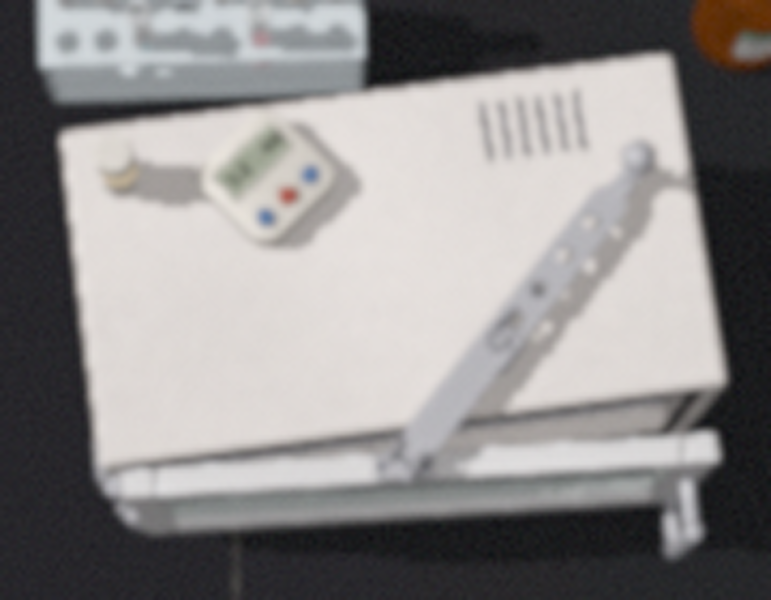

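View pics/s1.png

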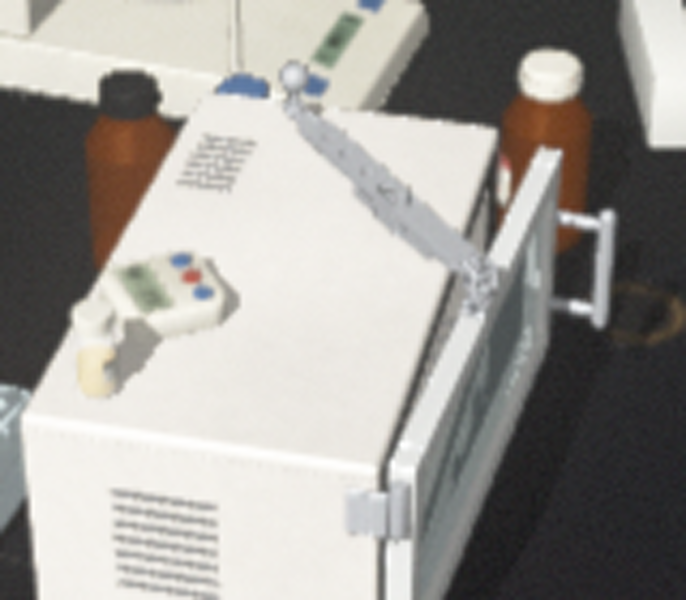

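```bash
cat > m.py <<'E'
from h import *
from scipy.optimize import least_squares
np.set_printoptions(precision=1,suppress=True)
ims={n:robot.get_image(n) for n in("side","top")}
for im in ims.values():
    im["K"]=np.array(im["K"]);im["camera_from_world"]=np.array(im["camera_from_world"])
T=lambda x,y:(225+x/4.283,140+y/4.283)
S=lambda x,y:(225+x/4.2875,165+y/4.2875)
E
cat > a.py <<'E'
from m import *
to,si=ims["top"],ims["side"]
cor=np.array([[100,180],[100,-180],[-100,-180],[-100,180]])
ot=[T(58,130),T(672,52),T(725,383),T(103,463)];os=[S(22,415),S(210,95),S(497,128),S(380,467)]
def W(p,q): c,s=np.cos(p[2]),np.sin(p[2]);return np.array([p[0]+c*q[0]-s*q[1],p[1]+s*q[0]+c*q[1],q[2]])
def f(p):
    r=[]
    for c,a,b in zip(cor,ot,os):
        w=W(p,(*c,210+p[3])); r+=list(proj(to,w)-a)+list(proj(si,w)-b)
    return r
r=least_squares(f,[610,-90,.1,0],loss="soft_l1");p=r.x;print("cab",p,np.array(p[2]),np.array(f(p)).reshape(-1,4))
pm=W(p,(-57,-58,222));print("pin",pm,"line",W([0,0,p[2]],(.707,-.707,0)))
h=W(p,(-110,170,0));print("hinge",h)
k=tri([(to,T(638,156)),(si,S(293,76))]);print("knob",k)
for n,q in dict(slot=(505,327),h125=(538,290),h150=(563,257),h175=(588,222),piv=(405,464)).items():print(n,atz(to,T(*q),224.5 if n!="piv" else 227))
def piv(a): c,s=np.cos(p[2]-np.pi/2-a),np.sin(p[2]-np.pi/2-a);return h[:2]+160*np.array([c,s])
for a in (0,.05,.1,.15,.2,.25):
    P=piv(a);d=k[:2]-P;print(a,P,np.hypot(*d),"pivot->pin",np.hypot(*(pm[:2]-P)))
for a in np.arange(.38,.54,.01):
    P=piv(a);print(round(a,2),P,np.hypot(*(pm[:2]-P)))
np.save("cab.npy",p)
E
python3 a.py
```

```text
cab [600.7 -85.2   0.2  -5.1] 0.1564278699022046 [[ 1.1  0.2 -0.8  0.2]
 [-0.3  0.3 -1.7 -1.5]
 [ 0.4 -0.1  0.7 -0.4]
 [-0.2  0.8 -0.3  0.9]]
pin [ 553.4 -151.4  222. ] line [ 0.8 -0.6  0. ]
hinge [465.6  65.6   0. ]
knob [ 651.7 -222.8  244.7]
slot [ 555.5 -149.6  224.5]
h125 [ 577.4 -168.2  224.5]
h150 [ 597.1 -182.4  224.5]
h175 [ 618.1 -196.6  224.5]
piv [475.2 -94.2 227. ]
0 [490.5 -92.5] 207.25475910798508 pivot->pin 86.2148479091624
0.05 [482.6 -93.5] 212.8409553014503 pivot->pin 91.49769238846396
0.1 [474.6 -94.2] 218.84506025919038 pivot->pin 97.42007415130341
0.15 [466.6 -94.4] 225.21927368903562 pivot->pin 103.85919738058156
0.2 [458.6 -94.3] 231.91782995096102 pivot->pin 110.71031718402425
0.25 [450.6 -93.7] 238.8974307574447 pivot->pin 117.88605032381089
0.38 [430.1 -90.4] 137.58066488275892
0.39 [428.5 -90.1] 139.13888929159694
0.4 [427.  -89.7] 140.7015457026121
0.41 [425.4 -89.3] 142.26833438933735
0.42 [423.9 -88.9] 143.8389662042394
0.43 [422.3 -88.5] 145.41316210343481
0.44 [420.8 -88. ] 146.99065269258054
0.45 [419.3 -87.6] 148.57117779325563
0.46 [417.7 -87.1] 150.1544860291324
0.47 [416.2 -86.6] 151.74033443121775
0.48 [414.7 -86.1] 153.32848806143951
0.49 [413.2 -85.6] 154.91871965385073
0.5 [411.7 -85.1] 156.51080927273267
0.51 [410.2 -84.5] 158.10454398688265
0.52 [408.7 -84. ] 159.69971755938852
0.53 [407.2 -83.4] 161.29613015220565
0.54 [405.7 -82.8] 162.89358804487122
```

Run:
```python
from m import *
to,si=ims["top"],ims["side"];print(to["K"][0,0])
for z in (400,600,800,1000,1200):
    print(z,[ (atz(to,q,z)[:2],proj(si,atz(to,q,z))) for q in((437,35),(530,142),(560,30))])
s=robot.read_state();from scipy.spatial.transform import Rotation as R
M=R.from_quat(s["tcp_rot"]).as_matrix();print(M,np.degrees(np.arctan2(M[1,0],M[0,0])))
```

```text
521.6048223625373
400 [(array([ 935.1, -344.7]), array([219. ,  96.6])), (array([ 687.9, -539.2]), array([323.4,  86.8])), (array([ 955.3, -622.7]), array([255.9,  66.4]))]
600 [(array([ 809.5, -291.7]), array([245.4,  34.9])), (array([ 609.1, -449.4]), array([341.1,  28.4])), (array([ 825.9, -517.2]), array([276.8,  13.6]))]
800 [(array([ 683.9, -238.8]), array([280.4, -47.1])), (array([ 530.2, -359.7]), array([364.9, -49.8])), (array([ 696.5, -411.7]), array([305.3, -58. ]))]
1000 [(array([ 558.4, -185.8]), array([ 329.2, -161.3])), (array([ 451.4, -270. ]), array([ 398.4, -159.8])), (array([ 567.1, -306.1]), array([ 346.1, -160.7]))]
1200 [(array([ 432.8, -132.9]), array([ 401.8, -331. ])), (array([ 372.6, -180.3]), array([ 449. , -326.1])), (array([ 437.7, -200.6]), array([ 409.4, -320.1]))]
[[ 1.   0.2 -0. ]
 [ 0.2 -1.  -0. ]
 [-0.   0.  -1. ]] 13.732906738569406
```

>>> send_rows(moves=[{"x":0.8,"y":0.65,"z":0.25,"rz":-0.83,"hand":60},{"x":0.8,"y":0.65,"z":0.25,"rz":-0.83,"hand":60},{"x":0.8,"y":0.65,"z":0.25,"rz":-0.83,"hand":60},{"x":0.8,"y":0.65,"z":0.25,"rz":-0.83,"hand":60},{"x":0.8,"y":0.65,"z":0.25,"rz":-0.83,"hand":60},{"x":0.8,"y":0.65,"z":0.25,"rz":-0.83,"hand":60},{"x":0.8,"y":0.65,"z":0.25,"rz":-0.83,"hand":60},{"x":0.8,"y":0.65,"z":0.25,"rz":-0.83,"hand":60},{"x":0.8,"y":0.65,"z":0.25,"rz":-0.83,"hand":60},{"x":0.8,"y":0.65,"z":0.25,"rz":-0.83,"hand":60}])

```text
invalid input
```

>>> send_rows(moves=[{"x":0.86,"y":0.71,"hand":60},{"x":0.86,"y":0.71,"hand":60},{"x":0.86,"y":0.71,"hand":60},{"x":0.86,"y":0.71,"hand":60},{"x":0.86,"y":0.71,"hand":60},{"x":0.86,"y":0.71,"hand":60},{"x":0.86,"y":0.71,"hand":60},{"x":0.86,"y":0.71,"hand":60},{"x":0.86,"y":0.71,"hand":60},{"x":0.86,"y":0.71,"hand":60}])

```text
invalid input
```

>>> send_rows(force=15, moves=[{"x":0.8,"y":0.65,"z":0.25,"rx":0,"ry":0,"rz":-0.83,"hand":60},{"x":0.8,"y":0.65,"z":0.25,"rx":0,"ry":0,"rz":-0.83,"hand":60}])

```text
clock: 1.47
ee_pos: [200.5, -592.7, 229.0]
tcp_rot: [1.0, 0.029, -0.001, -0.0]
contact_force: [0.3, 0.1, 0.1]
opening: 80.5
gripper_force: 0.0
```

>>> send_rows(moves=[{"x":0.94,"y":0.77,"z":0.2,"rx":0,"ry":0,"rz":-0.66,"hand":60},{"x":0.94,"y":0.77,"z":0.2,"rx":0,"ry":0,"rz":-0.66,"hand":60},{"x":0.94,"y":0.77,"z":0.2,"rx":0,"ry":0,"rz":-0.66,"hand":60},{"x":0.94,"y":0.77,"z":0.2,"rx":0,"ry":0,"rz":-0.66,"hand":60},{"x":0.94,"y":0.77,"z":0.2,"rx":0,"ry":0,"rz":-0.66,"hand":60},{"x":0.94,"y":0.77,"z":0.2,"rx":0,"ry":0,"rz":-0.66,"hand":60},{"x":0.94,"y":0.77,"z":0.2,"rx":0,"ry":0,"rz":-0.66,"hand":60},{"x":0.94,"y":0.77,"z":0.2,"rx":0,"ry":0,"rz":-0.66,"hand":60},{"x":0.94,"y":0.77,"z":0.2,"rx":0,"ry":0,"rz":-0.66,"hand":60},{"x":0.94,"y":0.77,"z":0.2,"rx":0,"ry":0,"rz":-0.66,"hand":60}])

```text
clock: 2.3
ee_pos: [485.5, -360.1, 290.1]
tcp_rot: [0.951, -0.309, 0.0, 0.0]
contact_force: [0.4, -0.3, -0.3]
opening: 60.2
gripper_force: 0.0
```

>>> send_rows(moves=[{"x":0.94,"y":0.77,"z":0,"rx":0,"ry":0,"rz":0,"hand":60},{"x":0.94,"y":0.77,"z":0,"rx":0,"ry":0,"rz":0,"hand":60},{"x":0.94,"y":0.77,"z":0,"rx":0,"ry":0,"rz":0,"hand":60},{"x":0.94,"y":0.77,"z":0,"rx":0,"ry":0,"rz":0,"hand":60},{"x":0.94,"y":0.77,"z":0,"rx":0,"ry":0,"rz":0,"hand":60},{"x":0.94,"y":0.77,"z":0,"rx":0,"ry":0,"rz":0,"hand":60},{"x":0,"y":0,"z":0,"rx":0,"ry":0,"rz":0,"hand":60},{"x":0,"y":0,"z":0,"rx":0,"ry":0,"rz":0,"hand":60}])

```text
clock: 2.97
ee_pos: [654.9, -219.9, 288.7]
tcp_rot: [0.952, -0.305, -0.001, -0.0]
contact_force: [-0.2, 0.1, 1.0]
opening: 60.0
gripper_force: 0.0
```

>>> send_rows(moves=[{"x":-0.1,"y":-0.09,"z":-0.4,"rx":0,"ry":0,"rz":0,"hand":50},{"x":0,"y":0,"z":-0.4,"rx":0,"ry":0,"rz":0,"hand":50},{"x":0,"y":0,"z":-0.4,"rx":0,"ry":0,"rz":0,"hand":50},{"x":0,"y":0,"z":-0.4,"rx":0,"ry":0,"rz":0,"hand":50},{"x":0,"y":0,"z":-0.3,"rx":0,"ry":0,"rz":0,"hand":50},{"x":0,"y":0,"z":-0.1,"rx":0,"ry":0,"rz":0,"hand":50},{"x":0,"y":0,"z":0,"rx":0,"ry":0,"rz":0,"hand":50}])

```text
clock: 3.55
ee_pos: [649.8, -225.6, 228.1]
tcp_rot: [0.951, -0.308, -0.001, 0.0]
contact_force: [-0.9, -0.4, -0.0]
opening: 50.1
gripper_force: 0.0
```

Run:
```python
from m import *
a=ims["side"]["frame"][140:260,250:390];b=ims["top"]["frame"][130:250,310:450]
cv2.imwrite("pics/c2.png",np.hstack([cv2.resize(x,(400,343),interpolation=cv2.INTER_CUBIC) for x in(a,b)]))
```

```text
(no output)
```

View pics/c2.png

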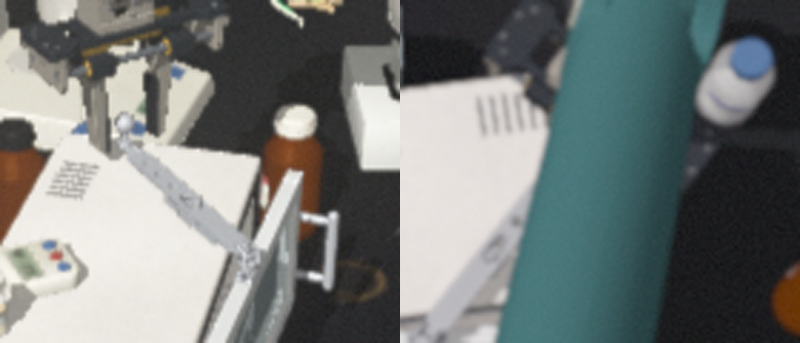

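The side crop shows the knob (125,122) between the two fingers, just above the tail. In the top view the arm hides it. Closing.

>>> send_rows(force=20, moves=[{"x":0,"y":0,"z":0,"rx":0,"ry":0,"rz":0,"hand":14},{"x":0,"y":0,"z":0,"rx":0,"ry":0,"rz":0,"hand":14},{"x":0,"y":0,"z":0,"rx":0,"ry":0,"rz":0,"hand":14},{"x":0,"y":0,"z":0,"rx":0,"ry":0,"rz":0,"hand":14},{"x":0,"y":0,"z":0,"rx":0,"ry":0,"rz":0,"hand":14},{"x":0,"y":0,"z":0,"rx":0,"ry":0,"rz":0,"hand":14}])

```text
clock: 4.15
ee_pos: [650.9, -225.3, 230.0]
tcp_rot: [0.952, -0.307, 0.0, -0.0]
contact_force: [1.0, 0.1, 1.5]
opening: 18.5
gripper_force: 20.0
```

>>> send_rows(moves=[{"x":-0.02,"y":0.014,"z":0.12,"rx":0,"ry":0,"rz":0,"hand":14},{"x":-0.02,"y":0.014,"z":0.12,"rx":0,"ry":0,"rz":0,"hand":14},{"x":-0.02,"y":0.014,"z":0.12,"rx":0,"ry":0,"rz":0,"hand":14},{"x":-0.02,"y":0.014,"z":0.12,"rx":0,"ry":0,"rz":0,"hand":14},{"x":-0.02,"y":0.014,"z":0.12,"rx":0,"ry":0,"rz":0,"hand":14},{"x":-0.02,"y":0.014,"z":0.12,"rx":0,"ry":0,"rz":0,"hand":14},{"x":-0.02,"y":0.014,"z":0.12,"rx":0,"ry":0,"rz":0,"hand":14},{"x":-0.02,"y":0.014,"z":0.12,"rx":0,"ry":0,"rz":0,"hand":14},{"x":-0.02,"y":0.014,"z":0.12,"rx":0,"ry":0,"rz":0,"hand":14},{"x":-0.02,"y":0.014,"z":0.12,"rx":0,"ry":0,"rz":0,"hand":14}])

```text
clock: 4.98
ee_pos: [644.1, -221.0, 265.7]
tcp_rot: [0.952, -0.308, -0.001, -0.0]
contact_force: [-0.7, 1.4, -2.5]
opening: 18.3
gripper_force: 20.0
```

>>> send_rows(moves=[{"x":0,"y":0,"z":0.05,"rx":0,"ry":0,"rz":0,"hand":14},{"x":0,"y":0,"z":0,"rx":0,"ry":0,"rz":0,"hand":14},{"x":0,"y":0,"z":0,"rx":0,"ry":0,"rz":0,"hand":14},{"x":0,"y":0,"z":0,"rx":0,"ry":0,"rz":0,"hand":14}])

```text
clock: 5.32
ee_pos: [644.4, -221.2, 266.8]
tcp_rot: [0.952, -0.308, -0.0, -0.0]
contact_force: [-0.6, 0.3, -1.3]
opening: 18.4
gripper_force: 20.0
```

Run:
```python
from m import *
a=ims["side"]["frame"][140:260,250:390];b=ims["top"]["frame"][160:280,290:430]
cv2.imwrite("pics/c3.png",np.hstack([cv2.resize(x,(400,343),interpolation=cv2.INTER_CUBIC) for x in(a,b)]))
for n in("stay_knob","middle_hole","door"):
    print(n,[(round(q["confidence"],2),np.array(q["point"])*[640,480]) for q in robot.look_for(ims["side"],n)[:2]])
```

```text
stay_knob [(0.73, array([311.5, 202. ]))]
middle_hole [(0.73, array([313.3, 204.6]))]
door [(0.57, array([332.6, 247.7]))]
```

View pics/c3.png

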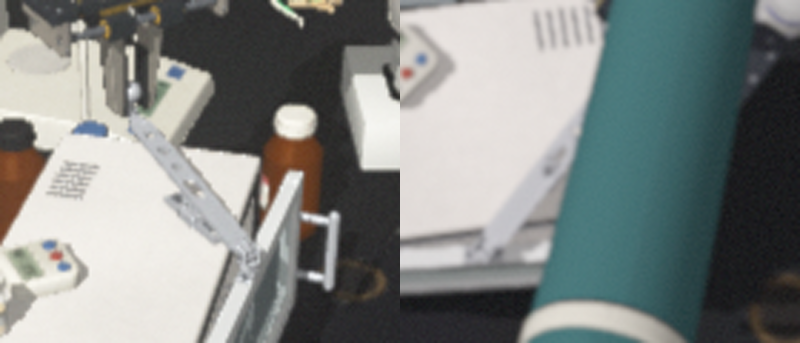

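The side crop shows the bar lifted clear of the plate, with its block visible beneath at (195,215). Next I'll zoom in on the slot in the first pictures and on the plate now, to judge where the pin is set.

Run:
```python
from m import *
p=np.load("cab.npy");c,s=np.cos(p[2]),np.sin(p[2])
l=np.array([c*.707+s*.707,s*.707-c*.707])
pm=np.array([553.4,-151.4])
t0=cv2.imread("pics/top0.png")[195:228,325:365];s0=cv2.imread("pics/side0.png")[190:230,295:335];s1=ims["side"]["frame"][190:230,295:335]
cv2.imwrite("pics/z4.png",np.hstack([cv2.resize(x,(x.shape[1]*400//40//1*1*2//3 if 0 else 266,int(x.shape[0]*266/40)) ,interpolation=cv2.INTER_CUBIC)[:219] for x in(t0,s0,s1)]))
for q in(-10,-5,0,5,10):
    w=np.append(pm+l*q,232);print(q,w,(proj(ims["top"],w)-[325,195])*6.65,(proj(ims["side"],w)-[295,190])*6.65+[266,0])
```

```text
-10 [ 545.3 -145.5  232. ] [109.  164.4] [428.7 126.3]
-5 [ 549.4 -148.5  232. ] [117.2 153.7] [421.7 120.3]
0 [ 553.4 -151.4  232. ] [125.4 143. ] [414.7 114.4]
5 [ 557.4 -154.3  232. ] [133.6 132.3] [407.8 108.5]
10 [ 561.5 -157.3  232. ] [141.7 121.6] [400.9 102.6]
```

View pics/z4.png

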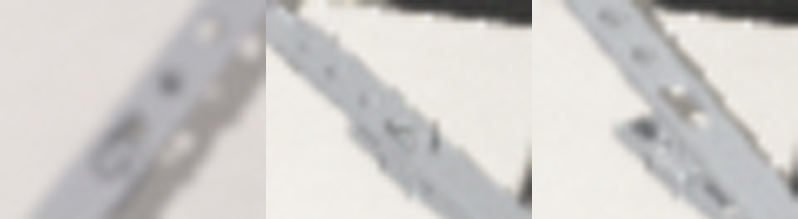

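```bash
cat > tgt.py <<'E'
from h import *
from scipy.optimize import brentq
p=np.load("cab.npy");c,s=np.cos(p[2]),np.sin(p[2]);l=np.array([c+s,s-c])*.7071
h=np.array([465.6,65.6]);pm=np.array([553.4,-151.4])
P=lambda a:h+160*np.array([np.cos(p[2]-np.pi/2-a),np.sin(p[2]-np.pi/2-a)])
def knob(pin,lift):
    a=brentq(lambda a:np.hypot(*(pin-P(a)))-150,.2,.9);d=(pin-P(a))/150;f=np.arcsin(lift/215)
    return P(a)+d*(215*np.cos(f)-24*np.sin(f)),np.degrees(np.arctan2(d[1],d[0])),a,lift+24*(np.cos(f)-1)
E
python3 - <<'E'
from tgt import *
np.set_printoptions(precision=1,suppress=True)
print(l)
for q in(-10,-6,-3,0,3,6,10):print(q,[knob(pm+l*q,z) for z in(37,14.3,0)])
E
```

```text
[ 0.8 -0.6]
-10 [(array([ 597.9, -169.2]), np.float64(-24.259253522531736), 0.5209510453761023, np.float64(36.64193687107053)), (array([ 602.7, -171.4]), np.float64(-24.259253522531736), 0.5209510453761023, np.float64(14.246855600087091)), (array([ 604.6, -172.2]), np.float64(-24.259253522531736), 0.5209510453761023, np.float64(0.0))]
-6 [(array([ 600.9, -171.9]), np.float64(-24.677854501200642), 0.4963898441011443, np.float64(36.64193687107053)), (array([ 605.7, -174.1]), np.float64(-24.677854501200642), 0.4963898441011443, np.float64(14.246855600087091)), (array([ 607.6, -175. ]), np.float64(-24.677854501200642), 0.4963898441011443, np.float64(0.0))]
-3 [(array([ 603.2, -174. ]), np.float64(-25.01637340477412), 0.477898326266383, np.float64(36.64193687107053)), (array([ 608. , -176.2]), np.float64(-25.01637340477412), 0.477898326266383, np.float64(14.246855600087091)), (array([ 609.9, -177.1]), np.float64(-25.01637340477412), 0.477898326266383, np.float64(0.0))]
0 [(array([ 605.5, -176.1]), np.float64(-25.37626068080294), 0.45933199917844014, np.float64(36.64193687107053)), (array(
[... 471 characters left out ...]
7862964414585), 0.4406771758362215, np.float64(0.0))]
6 [(array([ 610. , -180.4]), np.float64(-26.161596211545497), 0.42191927962979214, np.float64(36.64193687107053)), (array([ 614.7, -182.7]), np.float64(-26.161596211545497), 0.42191927962979214, np.float64(14.246855600087091)), (array([ 616.6, -183.6]), np.float64(-26.161596211545497), 0.42191927962979214, np.float64(0.0))]
10 [(array([ 613. , -183.2]), np.float64(-26.73519728270199), 0.3967212898766205, np.float64(36.64193687107053)), (array([ 617.7, -185.6]), np.float64(-26.73519728270199), 0.3967212898766205, np.float64(14.246855600087091)), (array([ 619.5, -186.5]), np.float64(-26.73519728270199), 0.3967212898766205, np.float64(0.0))]
```

>>> send_rows(moves=[{"x":-0.17,"y":0.2,"z":0,"rx":0,"ry":0,"rz":0.22,"hand":14},{"x":-0.17,"y":0.2,"z":0,"rx":0,"ry":0,"rz":0.22,"hand":14},{"x":-0.17,"y":0.2,"z":0,"rx":0,"ry":0,"rz":0.22,"hand":14},{"x":-0.17,"y":0.2,"z":0,"rx":0,"ry":0,"rz":0.22,"hand":14},{"x":-0.17,"y":0.2,"z":0,"rx":0,"ry":0,"rz":0.22,"hand":14},{"x":-0.17,"y":0.2,"z":0,"rx":0,"ry":0,"rz":0.22,"hand":14},{"x":-0.17,"y":0.19,"z":0,"rx":0,"ry":0,"rz":0.22,"hand":14},{"x":-0.17,"y":0.19,"z":0,"rx":0,"ry":0,"rz":0.22,"hand":14},{"x":0,"y":0,"z":0,"rx":0,"ry":0,"rz":0,"hand":14},{"x":0,"y":0,"z":0,"rx":0,"ry":0,"rz":0,"hand":14}])

```text
clock: 6.5
ee_pos: [602.8, -173.0, 266.8]
tcp_rot: [0.976, -0.218, -0.001, -0.0]
contact_force: [-0.9, 0.3, -1.1]
opening: 18.2
gripper_force: 20.0
```

Run:
```python
from m import *
s0=ims["side"]["frame"][170:230,280:350];t0=ims["top"]["frame"][190:250,300:370]
cv2.imwrite("pics/z5.png",np.hstack([cv2.resize(x,(400,343),interpolation=cv2.INTER_CUBIC) for x in(s0,t0)]))
s=robot.read_state();print(s["ee_pos"],s["contact_force"])
```

```text
[ 603.3 -173.9  266.7] [-0.5 -0.4 -0.9]
```

View pics/z5.png

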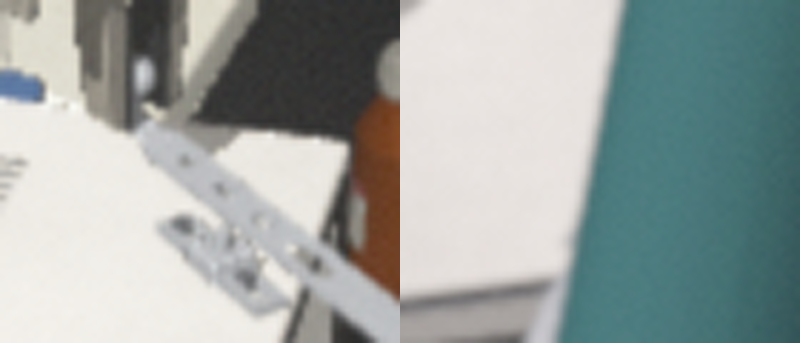

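Run:
```python
from tgt import *
np.set_printoptions(precision=1,suppress=True)
im=robot.get_image("side");im["K"]=np.array(im["K"]);im["camera_from_world"]=np.array(im["camera_from_world"])
Z=lambda w:(proj(im,w)-[280,170])*5.714
for q in(-10,-5,0,5,10):
    x=pm+l*q;print(q,[Z(np.append(x,z)) for z in(212,222,232)])
# current bar
K=np.array([603.3,-173.9]);f=np.arcsin(37/215)
a=brentq(lambda a:np.hypot(*(K-P(a)))-(215*np.cos(f)-24*np.sin(f)),.3,.7);d=(K-P(a))/np.hypot(*(K-P(a)))
print(a,P(a),d)
for x in(95,125,150,175):print(x,Z(np.append(P(a)+d*x*np.cos(f),224.5+2.5+x*np.sin(f))))
print("knob",Z(np.append(K,286)))
g=cv2.cvtColor(im["frame"],cv2.COLOR_BGR2GRAY)
print(g[200:226,306:334])
```

```text
-10 [array([224.6, 259.8]), array([225. , 241.4]), array([225.5, 222.8])]
-5 [array([218.7, 254.7]), array([219.1, 236.2]), array([219.5, 217.7])]
0 [array([212.7, 249.5]), array([213.1, 231.1]), array([213.5, 212.6])]
5 [array([206.8, 244.4]), array([207.2, 226. ]), array([207.6, 207.5])]
10 [array([201. , 239.3]), array([201.3, 220.9]), array([201.6, 202.4])]
0.4777974177345932 [415.1 -86.2] [ 0.9 -0.4]
95 [306.2 245.2]
125 [259.4 208.5]
150 [221.2 178.5]
175 [183.6 148.9]
knob [130.9  64.1]
[[235 232 226 208 191 188 191 191 190 192 190 190 192 195 210 222 230 233
  231 232 233 232 232 231 231 231 231 231]
 [236 234 234 226 209 192 188 190 190 190 190 188 184 188 194 202 208 228
  232 233 233 233 234 230 231 232 232 233]
 [235 235 235 233 227 216 193 187 188 192 189 176 165 180 190 190 193 207
  224 231 234 233 232 233 233 233 232 232]
 [236 236 236 234 234 229 219 191 184 188 189 181 162 169 183 184 189 195
  209 222 229 233 233 233 233 233 233 233]
 [236 236 233 236 235 235 231 222 185 186 190 186 181 184 186 186 189 193
  194 205 223 231 232 233 233 234 234 231]
 [236 236 236 23
[... 1741 characters left out ...]
238 238 238 237 236 235 236 236 235 234 228 227 206 185 182 181 170 136
  145 181 185 191 207 228 234 221 170 126]
 [238 238 237 237 236 236 236 237 236 237 237 235 229 214 186 183 182 178
  194 196 182 186 189 205 220 205 134  90]
 [237 238 237 238 237 238 238 237 237 237 238 236 236 232 217 194 182 186
  195 190 190 183 178 176 183 186 115  94]
 [238 238 238 237 238 238 237 237 238 236 237 239 237 235 232 225 198 183
  182 176 180 170 170 170 166 158  99 118]
 [238 238 238 238 239 238 238 237 237 237 237 237 237 236 236 235 225 198
  181 171 173 185 200 217 190 127  85 138]
 [238 237 238 238 239 238 239 238 237 237 237 237 236 237 237 237 236 226
  205 199 213 226 228 223 185 107  91 142]]
```

The side crop shows holes at (184,160), (222,189) and (260,218), and the plate with screws at (182,225) and (245,272). The pin is near (234,245), partly covered by the bar. I'll swing the bar aside for a clear look.

>>> send_rows(moves=[{"x":-0.1,"y":-0.22,"z":0,"rx":0,"ry":0,"rz":-0.33,"hand":14},{"x":-0.1,"y":-0.22,"z":0,"rx":0,"ry":0,"rz":-0.33,"hand":14},{"x":-0.1,"y":-0.22,"z":0,"rx":0,"ry":0,"rz":-0.33,"hand":14},{"x":-0.1,"y":-0.22,"z":0,"rx":0,"ry":0,"rz":-0.33,"hand":14},{"x":0,"y":0,"z":0,"rx":0,"ry":0,"rz":0,"hand":14},{"x":0,"y":0,"z":0,"rx":0,"ry":0,"rz":0,"hand":14}])

```text
clock: 7.15
ee_pos: [591.8, -201.4, 267.3]
tcp_rot: [0.958, -0.286, 0.001, 0.0]
contact_force: [1.4, -0.5, -0.5]
opening: 18.0
gripper_force: 20.0
```

Run:
```python
from tgt import *
np.set_printoptions(precision=1,suppress=True)
F=[robot.get_image("side") for _ in range(8)];im=F[0];im["K"]=np.array(im["K"]);im["camera_from_world"]=np.array(im["camera_from_world"])
f=np.mean([i["frame"].astype(float) for i in F],0);x=f[195:229,300:340].astype(np.uint8)
cv2.imwrite("pics/z6.png",cv2.resize(x,(640,544),interpolation=cv2.INTER_CUBIC))
Z=lambda w:(proj(im,w)-[300,195]+.5)*16
n=np.array([-l[1],l[0]])
for s,m in((0,0),(-10,0),(10,0),(0,5),(0,-5)):
    print(s,m,[Z(np.append(pm+l*s+n*m,z)) for z in(212,222,232)])
st=robot.read_state();K=st["ee_pos"][:2];print(st["ee_pos"]);f=np.arcsin(37/215)
a=brentq(lambda a:np.hypot(*(K-P(a)))-(215*np.cos(f)-24*np.sin(f)),.3,.7);d=(K-P(a))/np.hypot(*(K-P(a)))
for x in(95,125,150,175):print(x,Z(np.append(P(a)+d*x*np.cos(f),227+x*np.sin(f))))
```

```text
0 0 [array([283.7, 306.7]), array([284.7, 255.2]), array([285.8, 203.2])]
-10 0 [array([316.9, 335.6]), array([318.2, 283.9]), array([319.4, 231.8])]
10 0 [array([250.7, 278.1]), array([251.6, 226.7]), array([252.6, 174.8])]
0 5 [array([257.8, 315.4]), array([258.8, 263.8]), array([259.8, 211.8])]
0 -5 [array([309.4, 298. ]), array([310.6, 246.5]), array([311.8, 194.6])]
[ 592.  -200.1  267.2]
95 [593.3 260.1]
125 [482.3 149.8]
150 [391.6  59.8]
175 [302.7 -28.4]
```

View pics/z6.png

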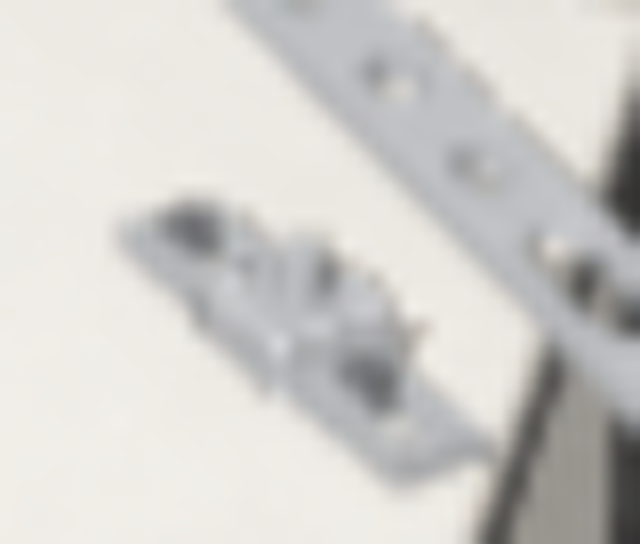

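The enlarged side crop shows holes at (392,80) and (475,167). The pin top is at about (312,246) and the plate screws at (195,225) and (370,380). That puts the pin about 8 mm toward the door from the mount's middle.

>>> send_rows(moves=[{"x":0.062,"y":0.25,"z":0,"rx":0,"ry":0,"rz":0.36,"hand":14},{"x":0.062,"y":0.25,"z":0,"rx":0,"ry":0,"rz":0.36,"hand":14},{"x":0.062,"y":0.25,"z":0,"rx":0,"ry":0,"rz":0.36,"hand":14},{"x":0.062,"y":0.25,"z":0,"rx":0,"ry":0,"rz":0.36,"hand":14},{"x":0.028,"y":-0.013,"z":-0.13,"rx":0,"ry":0,"rz":0,"hand":14},{"x":0.028,"y":-0.013,"z":-0.13,"rx":0,"ry":0,"rz":0,"hand":14},{"x":0.028,"y":-0.013,"z":-0.13,"rx":0,"ry":0,"rz":0,"hand":14},{"x":0.028,"y":-0.013,"z":-0.13,"rx":0,"ry":0,"rz":0,"hand":14},{"x":0.028,"y":-0.013,"z":-0.13,"rx":0,"ry":0,"rz":0,"hand":14},{"x":0,"y":0,"z":0,"rx":0,"ry":0,"rz":0,"hand":14}])

```text
clock: 8.38
ee_pos: [602.8, -172.6, 246.2]
tcp_rot: [0.977, -0.213, -0.001, 0.0]
contact_force: [-0.1, -0.3, -0.7]
opening: 18.4
gripper_force: 20.0
```

```bash
cat > st.py <<'E'
from tgt import *
np.set_printoptions(precision=1,suppress=True)
r=[]
for _ in range(4):
    robot.get_image("side");s=robot.read_state();r.append(np.r_[s["ee_pos"],s["contact_force"]])
r=np.array(r);m=r.mean(0);print("pos",m[:3],"F",m[3:],"std",r.std(0))
lift=m[2]-229.5;K=m[:2];f=np.arcsin(lift/215)
a=brentq(lambda a:np.hypot(*(K-P(a)))-(215*np.cos(f)-24*np.sin(f)),.2,.8);d=(K-P(a))/np.hypot(*(K-P(a)))
H=P(a)+d*150*np.cos(f)-pm;print("a",a,"hole s,n",H@l,H@[-l[1],l[0]],"hole z over block",lift*150/215)
E
python3 st.py
```

```text
pos [ 603.  -172.4  247.2] F [-1.  -0.1 -0.8] std [0.1 0.1 0.3 0.3 0.6 0.2]
a 0.5128980177064473 hole s,n -9.13028350140473 -0.36693447121912154 hole z over block 12.338589954114797
```

>>> send_rows(moves=[{"x":0.03,"y":-0.02,"z":-0.033,"rx":0,"ry":0,"rz":0,"hand":14},{"x":0.01,"y":-0.005,"z":-0.033,"rx":0,"ry":0,"rz":0,"hand":14},{"x":0,"y":0,"z":-0.033,"rx":0,"ry":0,"rz":0,"hand":14},{"x":0,"y":0,"z":-0.033,"rx":0,"ry":0,"rz":0,"hand":14},{"x":0,"y":0,"z":-0.033,"rx":0,"ry":0,"rz":0,"hand":14},{"x":0,"y":0,"z":0,"rx":0,"ry":0,"rz":0,"hand":14},{"x":0,"y":0,"z":0,"rx":0,"ry":0,"rz":0,"hand":14}])

```text
clock: 9.17
ee_pos: [605.2, -173.2, 242.9]
tcp_rot: [0.977, -0.213, 0.001, 0.0]
contact_force: [2.9, -0.7, -0.3]
opening: 18.3
gripper_force: 20.0
```

```bash
python3 st.py
```

```text
pos [ 605.1 -173.2  242.9] F [ 2.9 -1.3 -0.8] std [0.  0.  0.  0.4 0.4 0.7]
a 0.5032838638538324 hole s,n -7.438801831621245 0.10170790569160089 hole z over block 9.340557048828565
```

>>> send_rows(moves=[{"x":0,"y":0,"z":-0.033,"rx":0,"ry":0,"rz":0,"hand":14},{"x":0,"y":0,"z":-0.033,"rx":0,"ry":0,"rz":0,"hand":14},{"x":0,"y":0,"z":0,"rx":0,"ry":0,"rz":0,"hand":14},{"x":0,"y":0,"z":0,"rx":0,"ry":0,"rz":0,"hand":14}])

```text
clock: 9.7
ee_pos: [605.4, -173.2, 241.2]
tcp_rot: [0.977, -0.213, 0.001, 0.0]
contact_force: [5.2, -1.8, 1.0]
opening: 18.3
gripper_force: 20.0
```

```bash
python3 st.py
```

```text
pos [ 605.4 -173.2  241.2] F [ 4.8 -1.9  1.6] std [0.  0.  0.  0.7 0.3 0.3]
a 0.5035561374597154 hole s,n -7.426576439845091 0.17805714806671033 hole z over block 8.128517732416014
```

>>> send_rows(moves=[{"x":0.015,"y":-0.007,"z":0,"rx":0,"ry":0,"rz":0,"hand":14},{"x":0.015,"y":-0.007,"z":0,"rx":0,"ry":0,"rz":0,"hand":14},{"x":0.015,"y":-0.007,"z":0,"rx":0,"ry":0,"rz":0,"hand":14},{"x":0,"y":0,"z":0,"rx":0,"ry":0,"rz":0,"hand":14},{"x":0,"y":0,"z":0,"rx":0,"ry":0,"rz":0,"hand":14}])

```text
clock: 10.32
ee_pos: [605.6, -173.4, 240.4]
tcp_rot: [0.977, -0.212, -0.0, -0.0]
contact_force: [1.5, -0.4, 2.0]
opening: 18.3
gripper_force: 20.0
```

```bash
python3 st.py
```

```text
pos [ 605.6 -173.4  240.5] F [ 2.3 -0.7  0.4] std [0.  0.  0.  0.3 0.4 0.3]
a 0.5022660624391372 hole s,n -7.189487283127521 0.1725143356139872 hole z over block 7.645481796483758
```

>>> send_rows(moves=[{"x":0.015,"y":-0.007,"z":-0.033,"rx":0,"ry":0,"rz":0,"hand":14},{"x":0.015,"y":-0.007,"z":-0.033,"rx":0,"ry":0,"rz":0,"hand":14},{"x":0,"y":0,"z":0,"rx":0,"ry":0,"rz":0,"hand":14},{"x":0,"y":0,"z":0,"rx":0,"ry":0,"rz":0,"hand":14}])

```text
clock: 10.85
ee_pos: [606.1, -173.9, 238.0]
tcp_rot: [0.977, -0.213, -0.001, 0.0]
contact_force: [-0.3, -0.7, -1.2]
opening: 18.2
gripper_force: 20.0
```

```bash
python3 st.py
```

```text
pos [ 606.2 -174.   238.1] F [-0.1  0.1 -1.1] std [0.  0.  0.1 0.3 0.1 0.6]
a 0.5001187915611296 hole s,n -6.7479736879521 0.08942602608055607 hole z over block 6.0305629738844955
```

>>> send_rows(moves=[{"x":0.004,"y":-0.002,"z":-0.033,"rx":0,"ry":0,"rz":0,"hand":14},{"x":0.004,"y":-0.002,"z":-0.033,"rx":0,"ry":0,"rz":0,"hand":14},{"x":0.004,"y":-0.002,"z":-0.033,"rx":0,"ry":0,"rz":0,"hand":14},{"x":0.004,"y":-0.002,"z":-0.033,"rx":0,"ry":0,"rz":0,"hand":14},{"x":0,"y":0,"z":0,"rx":0,"ry":0,"rz":0,"hand":14},{"x":0,"y":0,"z":0,"rx":0,"ry":0,"rz":0,"hand":14}])

```text
clock: 11.55
ee_pos: [607.2, -174.4, 234.6]
tcp_rot: [0.977, -0.213, -0.0, 0.0]
contact_force: [-0.4, -1.3, -0.8]
opening: 18.4
gripper_force: 20.0
```

```bash
python3 st.py
```

```text
pos [ 607.3 -174.3  234.7] F [-0.5 -0.4 -0.5] std [0.  0.  0.  0.4 0.5 0.1]
a 0.4959549462324267 hole s,n -6.046352677536572 0.35405949813870663 hole z over block 3.662014083328501
```

>>> send_rows(moves=[{"x":0.004,"y":-0.002,"z":-0.033,"rx":0,"ry":0,"rz":0,"hand":14},{"x":0.004,"y":-0.002,"z":-0.033,"rx":0,"ry":0,"rz":0,"hand":14},{"x":0.004,"y":-0.002,"z":-0.033,"rx":0,"ry":0,"rz":0,"hand":14},{"x":0,"y":0,"z":0,"rx":0,"ry":0,"rz":0,"hand":14},{"x":0,"y":0,"z":0,"rx":0,"ry":0,"rz":0,"hand":14}])

```text
clock: 12.17
ee_pos: [607.8, -174.5, 231.7]
tcp_rot: [0.977, -0.213, 0.0, 0.0]
contact_force: [-0.9, 0.2, -0.2]
opening: 18.2
gripper_force: 20.0
```

```bash
python3 st.py
```

```text
pos [ 607.8 -174.5  231.8] F [-0.2 -0.1 -0.6] std [0.  0.  0.  0.5 0.4 0.2]
a 0.49504844591318414 hole s,n -5.869586415883889 0.3903588805941443 hole z over block 1.616744889732827
```

>>> send_rows(moves=[{"x":0.004,"y":-0.002,"z":-0.033,"rx":0,"ry":0,"rz":0,"hand":14},{"x":0.004,"y":-0.002,"z":-0.033,"rx":0,"ry":0,"rz":0,"hand":14},{"x":0,"y":0,"z":0,"rx":0,"ry":0,"rz":0,"hand":14},{"x":0,"y":0,"z":0,"rx":0,"ry":0,"rz":0,"hand":14}])

```text
clock: 12.7
ee_pos: [608.0, -174.6, 230.0]
tcp_rot: [0.977, -0.213, 0.0, 0.0]
contact_force: [-0.5, 0.3, 1.4]
opening: 18.7
gripper_force: 20.0
```

```bash
python3 st.py
```

```text
pos [ 608.  -174.6  230. ] F [-0.6  0.2  1.5] std [0.  0.  0.  0.1 0.4 0.9]
a 0.4949057131122795 hole s,n -5.840905704674189 0.40503224613722305 hole z over block 0.35879403633758733
```

>>> send_rows(moves=[{"x":0,"y":0,"z":0,"rx":0,"ry":0,"rz":0,"hand":24},{"x":0,"y":0,"z":0,"rx":0,"ry":0,"rz":0,"hand":32},{"x":0,"y":0,"z":0,"rx":0,"ry":0,"rz":0,"hand":40},{"x":0,"y":0,"z":0,"rx":0,"ry":0,"rz":0,"hand":48},{"x":0,"y":0,"z":0,"rx":0,"ry":0,"rz":0,"hand":48},{"x":0,"y":0,"z":0,"rx":0,"ry":0,"rz":0,"hand":48}])

```text
clock: 13.4
ee_pos: [607.9, -174.6, 229.7]
tcp_rot: [0.977, -0.213, -0.0, -0.0]
contact_force: [0.0, -0.6, 0.4]
opening: 47.7
gripper_force: 0.0
```

>>> send_rows(moves=[{"x":0,"y":0,"z":0.3,"rx":0,"ry":0,"rz":0,"hand":48},{"x":0,"y":0,"z":0.5,"rx":0,"ry":0,"rz":0,"hand":48},{"x":0,"y":0,"z":0.7,"rx":0,"ry":0,"rz":0,"hand":48},{"x":0,"y":0,"z":0.7,"rx":0,"ry":0,"rz":0,"hand":48},{"x":0.8,"y":-0.8,"z":0,"rx":0,"ry":0,"rz":0,"hand":48},{"x":0.5,"y":-0.9,"z":0,"rx":0,"ry":0,"rz":0,"hand":48},{"x":0,"y":-0.9,"z":0,"rx":0,"ry":0,"rz":0,"hand":48},{"x":0,"y":-0.9,"z":0,"rx":0,"ry":0,"rz":0,"hand":48},{"x":0,"y":-0.9,"z":0,"rx":0,"ry":0,"rz":0,"hand":48},{"x":0,"y":0,"z":0,"rx":0,"ry":0,"rz":0,"hand":48}])

```text
clock: 14.23
ee_pos: [645.0, -314.5, 295.7]
tcp_rot: [0.976, -0.217, -0.0, 0.002]
contact_force: [-1.4, -0.5, 0.1]
opening: 48.4
gripper_force: 0.0
```

Run:
```python
from m import *
a=ims["side"]["frame"][165:285,225:365];b=ims["top"]["frame"][150:290,240:403]
cv2.imwrite("pics/f.png",np.hstack([cv2.resize(x,(400,343),interpolation=cv2.INTER_CUBIC) for x in(a,b)]))
s=robot.read_state();print(s["ee_pos"],s["contact_force"])
```

```text
[ 646.5 -308.1  295.9] [-0.4 -0.7 -0.4]
```

View pics/f.png

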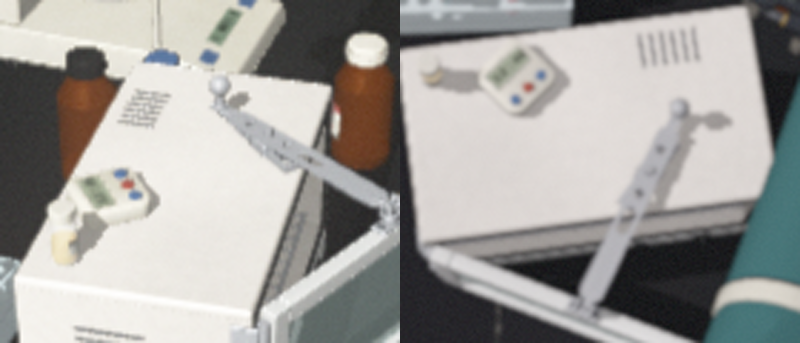

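The final pictures show the door open and the bar lying level on the plate. The pin stands in the middle hole, at (650,172) in the top crop. The knob is free, and the timer and vial are where they were.

```bash
python3 -c "
from plant import robot
print(robot.job_done())"
```

```text
the job is handed in; nothing more can be done
None
```

The job is handed in, with no verdict shown: the stay is off its slot, the door is open, the middle hole is down over the pin with the bar on its block, and the gripper is clear.

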